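Release the eccentric lock, then push the dish shuttle home

ROBOT

A 6-joint arm with a two-finger parallel gripper is mounted at the origin on the work surface. World frame = base frame: x ahead of the robot, y to its left, z up, the work surface at z = 0. Lengths are in m, angles in rad, forces in N, time in s.
With the tool pointing down it reaches from about 0.35 to 0.85 m from the base axis. Payload 8.1 kg.
Tool frame: the origin (TCP) lies at the very end of the fingers, on their centre line; the grasp point (between the pads) lies 19 mm behind it (bot.grasp_offset is the distance from the TCP to the grasp point, in m); z points along the fingers, y is the line along which they close (so a half turn about z gives the same grasp; the last joint's range is limited). The gripper opens to 85 mm and grips with 20 to 120 N. Pads are 22 mm wide; open, the fingers measure 114 mm over their backs; the gripper's body (76 mm by 85 mm) begins 54 mm behind the grasp point. The pads swing forward as they close: fully open they stand 13 mm farther back than shut.
Start: joints at [1.088, 0.13, 1.488, -0, 1.523, -0.085], TCP at [0.232, 0.553, 0.231] pointing down, gripper open.
Joint ranges: [-2.96, 2.96], [-0.89, 2.26], [0.02, 2.5], [-1.34, 4.48], [0, 2.73], [-2.66, 2.66]. Speed limits (rad/s): [2.39, 2.39, 2.79, 3.14, 3.14, 3.14].

INTERFACE

Orientations are given as a unit quaternion [w, x, y, z].
In Python, from station import bot gives the robot as it stands.
- The arm moves only by the tool carry_out, never from a script. Its arguments are lists of equal length, an entry for each row: "xyz": the shift along the tool's x, y, z in mm, a list of three; "dr": the turn, a rotation vector about the tool's x, y, z in rad, a list of three; "grip": the finger opening in mm, from 0 to 85.4. A call has 1 to 20 rows; each row is the pose to reach, as a shift and turn from the pose commanded when the call began, along the tool's axes at that moment; what a row does not reach only later rows make up. A row lasts 1/12 s, in which the tool goes at most 41.7 mm and 7.16 degrees, less where a joint would pass 70% of its speed; a pose out of reach is approached as far as the arm can. A call with a gripper value outside its range is refused whole. The fingers move at their own pace and stop on an object; "newtons" is the grip in N (left out, the last holds). Time passes only in rows, so rows that repeat a pose let the fingers close. It gives the time, the measured TCP pose, the force, the opening and the grip force at its end, in the units of the state.
- bot.get_state(): the state, without advancing time (a new reading comes with each control period).
- bot.capture(name): name is "scene" or "top"; returns (picture, depth): 420x560x3 uint8, red, green, blue; 420x560 float32, m along the optical axis (not along the pixel's ray), 0 where there is no reading.
- bot.calibration(name): a dict with "vfov" (degrees; the focal length in pixels is half the picture's height over the tangent of half this angle, whatever the lens; pixels are square), "cx", "cy" (the principal point, pixels), "rvec" (rotation vector, rad) and "tvec" (3), from world to camera coordinates, as OpenCV has them. Camera axes: x right, y down, z forward; pixel columns grow to the right and rows downward; lengths in m; the calibration is good to about 2 mm. A picture is of the moment at which its call begins. calibration takes no time and is no camera call.
- bot.job_done(): hands the job in; it is judged then, once.
The state is a dict: "clock": time; "joint_pos": joint angles; "joint_vel": joint speeds; "joint_efforts": joint torques, N m; "ee_pos": TCP position; "tool_rot": TCP orientation; "contact_force": force on the tool from outside, world axes, zero at the start; "moment": the same for the moment, N m; "width": finger opening in m; "finger_force": force on a finger pad.
Only numpy, scipy, OpenCV 4.12 (cv2) and the standard library are available. Lean on these libraries where they do the work, as an engineer would, in place of code of your own. Each camera call takes 0.05 s, during which the arm holds its last target. There are 200 camera calls.

TASK

Bring the culture dish under the microscope's condenser: with the fingertips push the red-knobbed cam lever right round to its far stop, so that the cam's low point faces the follower roller, and only then push the dish shuttle by its upright plate, gently, fully home. Pick nothing up: the dish stays flat in its seat, and the other things on stage and bench stay where they are.

Things in the scene. Friction and masses are not known exactly. Their poses are not given: they have to be found in the camera images.
- scope: White inverted microscope (fixed), its side to the robot. Origin on the bench under the optical axis; x points away from the robot along the shuttle's travel, y towards the illumination pillar, z up. Black stage plate: top 185 mm above the bench, x -210 to +125, y -165 to +120 mm.
- condenser (a point): Centre of the underside of the black condenser (dia. 54 mm), on the optical axis 315 mm above the bench; lamp house dia. 68 mm from 400 mm up. Its arm, 470 to 506 mm high, runs along +y to the pillar (scope y +182 to +228 mm, 55 mm wide, 500 mm high).
- eyepiece_tube (a point): Foot of the white observation tube (78 x 75 mm section), in the scope's frame at y -185, z 115 mm. The tube slants up from here at 43 degrees above level towards the scope's -y; the black eyepieces end near y -430 mm, 350 mm above the bench, within 55 mm of x = 0.
- cam_pivot (a point): Pivot of the eccentric lock on the stage's top surface; scope frame x -85, y -105, z 185 mm, same axes. On it turns a steel disc, radius 34 mm, 8 mm thick, centre 26 mm off the pivot: rim 60 mm from the pivot at the high point, 8 mm at the low point. A lever 13 mm wide lies 23 to 29 mm over the stage, in line with the high point.
- cam (a joint): Angle of cam and lever, rad, counter-clockwise from above. 0: lever and high point along the scope's -x (to the robot), roller blocked. Swings by way of the scope's -y side to its stop at 3.14: lever along +x, low point faces the roller, shuttle free. Starts -0.2 to 0.6. About 4 N at the knob turns it; stays where left.
- lever_knob (a point): Centre of the top of the red knob at the lever's end: upright cylinder, dia. 16 mm, 70 mm from the pivot axis, from 29 to 69 mm above the stage (top 254 mm over the bench). Turns with the cam.
- shuttle (a joint): Travel of the dish shuttle along the scope's +x, m. 0: loading position (start); 0.050: home at its front stop, dish on the optical axis. Friction 1.5 N; stays where left. Plate 140 x 104 mm on two rails; its rear cross bar (scope y -122 to +42 mm, top 20 mm above the stage) bears under its -y end the brass follower roller, dia. 12 mm, which the cam blocks unless its low point faces it.
- push_plate (a point): Middle of the top edge of the rear face (facing the robot) of the shuttle's upright push plate: 60 mm wide along y, 5 mm thick, from 12 to 58 mm above the stage, so this point is 243 mm over the bench. In the scope's frame at x -163, y +15 mm at the start. Moves with the shuttle; axes as scope. It stands on the cross bar, flush with its rear.
- dish_seat (a point): Centre of the dish seat on the shuttle's top face, 10 mm above the stage, under the dish, between four steel clips 8 mm high. Moves with the shuttle.
- dish: Clear, whitish 60 mm culture dish with a red ring and lid, 15 mm high, about 30 g, loose in the seat on the shuttle; origin at the middle of its underside.
- lens_case: Clear and black objective case, dia. 36 mm, 56 mm high, standing on the stage beside the rail on the pillar side. Bystander; origin at the middle of its underside.
- spare_dish: Second 60 mm dish, on the bench in front of the microscope. Bystander; origin at the middle of its underside.
- dish_stack: Stack of four dishes, dia. 96 mm, 76 mm high, on the bench. Bystander; origin at the middle of its underside.
- media_bottle: Glass bottle with blue cap, dia. 72 mm, 145 mm high, on the bench. Bystander; origin at the middle of its underside.
- tube_rack: Blue rack of capped tubes, 70 x 150 x 107 mm, on the bench. Bystander; origin at the middle of its underside.
- tip_box: Blue-lidded grey box of pipette tips, 88 x 125 x 90 mm, on the bench. Bystander; origin at the middle of its underside.
- tally_counter: Round steel tally counter, dia. 52 mm, 42 mm high, on the bench. Bystander; origin at the middle of its underside.
There are look-alikes about, which are no part of the job. What is shaped like the dish but brown or green is not meant.

How it is judged:
By the outcome, as a careful person would: the job done as asked, in the order asked, and still so for the second after the job is handed in, with the robot touching nothing.
It also fails if it takes over 53 s, if anything falls off the work surface, if the arm or the gripper's body presses on something with over 40 N, if the wrist force passes 120 N, or if a joint passes its speed limit or range.

## Working session

There is one attempt and no reset: what is moved stays moved. The work goes in short steps, Python scripts to look and compute and a tool call to move; the robot and the scene stay as the last step left them, time stands still between calls to the robot, and variables do not carry over. Pictures are saved under pics/ and viewed, at most 10 in all, crops included, and the job is handed in when it is done.

Besides the shell and the picture viewer there is one more tool, called after "Call:" as name(argument=value, ...) on one line, values as JSON. carry_out: Moves the arm, as the interface text tells. Its arguments: {"type":"object","properties":{"xyz":{"type":"array"},"dr":{"type":"array"},"grip":{"type":"array"},"newtons":{"type":"number"}},"required":["xyz","dr","grip"]}

```bash
mkdir -p pics; ls; python3 - <<'E'
from station import bot
import cv2,numpy as np
for n in ("scene","top"):
    p,d=bot.capture(n); cv2.imwrite(f"pics/{n}0.png",p[:,:,::-1]); np.save(f"pics/{n}0d.npy",d); print(n,bot.calibration(n))
s=bot.get_state(); print(s["clock"],s["ee_pos"],s["tool_rot"],s["width"],s["contact_force"])
E
```

```text
pics
scene {'vfov': 46.107894602782025, 'cx': 281.94683930559967, 'cy': 209.983338786692, 'rvec': array([ 2.69653623, -0.30088882,  0.0779839 ]), 'tvec': array([-0.51447247,  0.19633783,  1.63417403])}
top {'vfov': 43.447813666967264, 'cx': 285.83888363609645, 'cy': 199.9636344041071, 'rvec': array([ 2.18478419, -2.12638732,  0.12142228]), 'tvec': array([-0.01173305,  0.55684379,  2.06689824])}
0.1 [0.23219877 0.55271271 0.23035853] [-2.29887948e-04  1.97598863e-01  9.80282604e-01 -8.08163499e-04] 0.08542468146724654 [-0.33218458 -0.68465352 -0.05556498]
```

View pics/scene0.png

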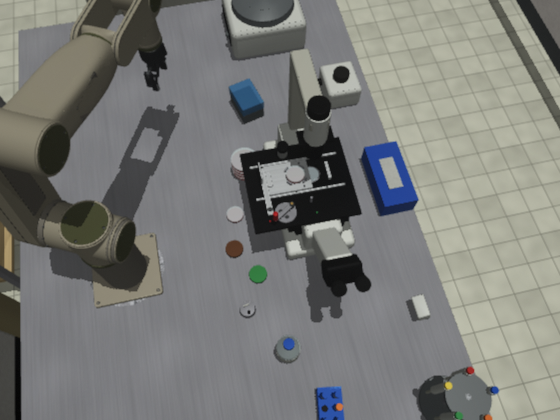

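View pics/top0.png

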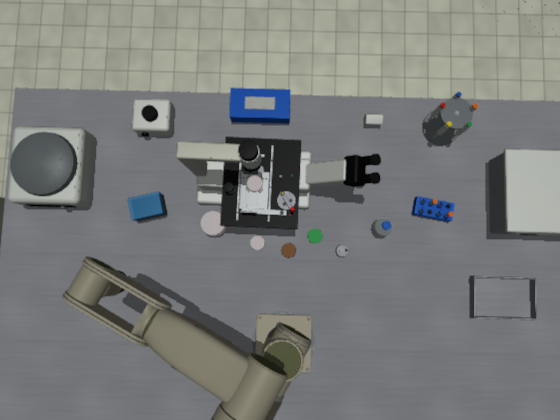

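The scene view shows the stage at about (300,180), the dish on the shuttle at (295,174) and the red knob at (276,215). In the top view the stage is at (262,183), the dish at (255,184) and the knob at (292,210).

Possible mix-ups, with scene pixels:
- **Dish:** the spare dish (235,214), brown (234,248) and green (258,274) are not on the shuttle, so I choose (295,174).
- **Knob:** the red rack caps and the stool knob (470,370) are not on the stage, so I choose (276,215).

```bash
cat >h.py <<'E'
import numpy as np,cv2
from station import bot
def cam(n):
    c=bot.calibration(n); R=cv2.Rodrigues(np.array(c["rvec"]))[0]; f=210/np.tan(np.radians(c["vfov"]/2)); return R,np.array(c["tvec"]),f,c["cx"],c["cy"]
def cloud(n,d):
    R,t,f,cx,cy=cam(n); v,u=np.mgrid[:420,:560]
    P=np.stack([(u-cx)*d/f,(v-cy)*d/f,d],-1); W=(P-t)@R; W[d<=0]=np.nan; return W
def ray(n,u,v,z):
    R,t,f,cx,cy=cam(n); o=-R.T@t; r=R.T@np.array([(u-cx)/f,(v-cy)/f,1]); return o+r*(z-o[2])/r[2]
def proj(n,p):
    R,t,f,cx,cy=cam(n); q=R@np.array(p)+t; return q[0]/q[2]*f+cx,q[1]/q[2]*f+cy
E
python3 - <<'E'
from h import *
for n,bb in (("scene",(235,120,370,240)),("top",(215,130,308,235))):
    p=cv2.imread(f"pics/{n}0.png"); W=cloud(n,np.load(f"pics/{n}0d.npy"))
    x0,y0,x1,y1=bb; m=np.zeros((420,560),bool); m[y0:y1,x0:x1]=1
    k=m&(np.abs(W[...,2]-.187)<.008)&(p.max(2)<60)
    k8=cv2.morphologyEx(k.astype(np.uint8),cv2.MORPH_OPEN,np.ones((3,3)))
    q=W[k8>0][:,:2].astype(np.float32); r=cv2.minAreaRect(q); print(n,len(q),"z",np.median(W[k8>0][:,2]),r); print(cv2.boxPoints(r))
    hs=cv2.cvtColor(p,cv2.COLOR_BGR2HSV); red=m&((hs[...,0]<8)|(hs[...,0]>172))&(hs[...,1]>150)&(hs[...,2]>70)
    N,L,S,C=cv2.connectedComponentsWithStats(red.astype(np.uint8))
    for i in range(1,N): print(" red",S[i],C[i],np.nanmedian(W[L==i],0),ray(n,*C[i],.24))
    c=cv2.resize(p[y0:y1,x0:x1],None,fx=4,fy=4,interpolation=cv2.INTER_CUBIC); cv2.imwrite(f"pics/c_{n}.png",c)
a,b=[cv2.imread(f"pics/c_{n}.png") for n in("scene","top")]
h=max(a.shape[0],b.shape[0]); pad=lambda i:cv2.copyMakeBorder(i,0,h-i.shape[0],0,0,0)
o=np.hstack([pad(a),pad(b)]); s=800/o.shape[1]; print(s*4); cv2.imwrite("pics/crop.png",cv2.resize(o,None,fx=s,fy=s))
E
```

```text
scene 4916 z 0.1854275514781586 ((0.602337121963501, 0.09774520993232727), (0.2849239706993103, 0.33579373359680176), 88.89291381835938)
[[ 0.4317191  -0.04144622]
 [ 0.7674501  -0.04793413]
 [ 0.7729552   0.23693664]
 [ 0.43722415  0.24342455]]
 red [273 211   5   8  24] [275.29166667 214.29166667] [ 0.49989183 -0.02268116  0.25162428] [ 0.50124772 -0.01817336  0.24      ]
 red [269 220   2   2   4] [269.5 220.5] [ 0.48445027 -0.01053611  0.18502048] [ 0.48029771 -0.03398475  0.24      ]
top 2382 z 0.18675948963064204 ((0.6031184196472168, 0.0973883867263794), (0.2798193395137787, 0.333152711391449), 88.33718872070312)
[[ 0.43255237 -0.03762874]
 [ 0.7655648  -0.04729599]
 [ 0.7736845   0.23240551]
 [ 0.44067204  0.24207276]]
 red [290 207   5   5  17] [292.35294118 209.        ] [ 0.49891494 -0.02177021  0.25216075] [ 0.50006025 -0.0228091   0.24      ]
 red [289 214   2   2   4] [289.5 214.5] [ 0.48481092 -0.0130285   0.18782279] [ 0.48000987 -0.01311827  0.24      ]
3.508771929824561
```

View pics/crop.png

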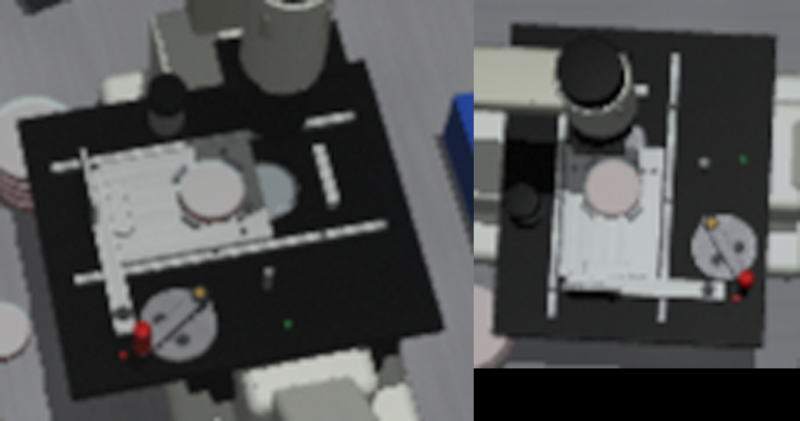

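```bash
cat >>h.py <<'E'
from scipy.spatial.transform import Rotation as Ro
TH=-.0227; O=np.array([.6457,.1191]); PIV=np.array([.5583,.0160])
def tool(): 
    s=bot.get_state(); return np.array(s["ee_pos"]),Ro.from_quat(np.array(s["tool_rot"]),scalar_first=True)
def to(x,y,z,yaw=None):
    p,R=tool(); d=R.inv().apply(np.array([x,y,z])-p)*1000
    print("shift mm",d.round(1),end=" ")
    if yaw is not None:
        yaw=np.radians(yaw); T=Ro.from_matrix(np.array([[np.cos(yaw),np.sin(yaw),0],[np.sin(yaw),-np.cos(yaw),0],[0,0,-1]]))
        print("rotvec",(R.inv()*T).as_rotvec().round(3))
    else: print()
E
python3 -c "
from h import *
to(.44,.03,.33,60); to(.44,.03,.33,-45)"
```

```text
shift mm [-394.1 -401.6  -99. ] rotvec [-1.000e-03  1.000e-03  1.697e+00]
shift mm [-394.1 -401.6  -99. ] rotvec [-0.000e+00 -2.000e-03 -2.754e+00]
```

Call:
carry_out(xyz=[[0, 0, -40], [-20, -20, -80], [-394, -402, -99], [-394, -402, -99], [-394, -402, -99], [-394, -402, -99], [-394, -402, -99], [-394, -402, -99], [-394, -402, -99], [-394, -402, -99], [-394, -402, -99], [-394, -402, -99], [-394, -402, -99], [-394, -402, -99], [-394, -402, -99], [-394, -402, -99], [-394, -402, -99], [-394, -402, -99], [-394, -402, -99], [-394, -402, -99]], dr=[[0, 0, 0], [0, 0, 0.1], [0, 0, 1.7], [0, 0, 1.7], [0, 0, 1.7], [0, 0, 1.7], [0, 0, 1.7], [0, 0, 1.7], [0, 0, 1.7], [0, 0, 1.7], [0, 0, 1.7], [0, 0, 1.7], [0, 0, 1.7], [0, 0, 1.7], [0, 0, 1.7], [0, 0, 1.7], [0, 0, 1.7], [0, 0, 1.7], [0, 0, 1.7], [0, 0, 1.7]], grip=[0, 0, 0, 0, 0, 0, 0, 0, 0, 0, 0, 0, 0, 0, 0, 0, 0, 0, 0, 0], newtons=30)

```text
clock: 1.77
ee_pos: [0.4396, 0.0311, 0.3302]
tool_rot: [-0.0, 0.866, 0.5, 0.0]
contact_force: [0.2, -0.0, -0.3]
width: -0.0001
finger_force: 0.0
```

```bash
python3 -c "
from h import *
s=bot.get_state(); print(s['clock'],s['joint_pos'],s['ee_pos'],s['width'],s['contact_force'])
to(.47,.012,.29,-45); to(.483,.002,.226,-45)"
```

```text
1.7667 [-4.59687573e-02 -3.26532611e-01  1.73734575e+00  2.23992263e-04
  1.73082919e+00  4.78436155e-01] [0.43962917 0.03111144 0.330241  ] -7.682142932243595e-05 [ 0.20570657 -0.04362291 -0.34747612]
shift mm [-1.3 35.9 40.2] rotvec [-0.     0.     1.832]
shift mm [ -3.5  52.1 104.2] rotvec [-0.     0.     1.832]
```

Call:
carry_out(xyz=[[-1, 36, 40], [-1, 36, 40], [-1, 36, 40], [-1, 36, 40], [-1, 36, 40], [-1, 36, 40], [-1, 36, 40], [-1, 36, 40], [-1, 36, 40], [-1, 36, 40], [-1, 36, 40], [-1, 36, 40], [-1, 36, 40], [-1, 36, 40], [-1, 36, 40], [-3, 52, 70], [-3, 52, 85], [-3, 52, 100], [-3, 52, 104], [-3, 52, 104]], dr=[[0, 0, 1.83], [0, 0, 1.83], [0, 0, 1.83], [0, 0, 1.83], [0, 0, 1.83], [0, 0, 1.83], [0, 0, 1.83], [0, 0, 1.83], [0, 0, 1.83], [0, 0, 1.83], [0, 0, 1.83], [0, 0, 1.83], [0, 0, 1.83], [0, 0, 1.83], [0, 0, 1.83], [0, 0, 1.83], [0, 0, 1.83], [0, 0, 1.83], [0, 0, 1.83], [0, 0, 1.83]], grip=[0, 0, 0, 0, 0, 0, 0, 0, 0, 0, 0, 0, 0, 0, 0, 0, 0, 0, 0, 0])

```text
clock: 3.43
ee_pos: [0.4823, 0.0023, 0.2249]
tool_rot: [0.0, 0.924, -0.382, -0.001]
contact_force: [-0.3, 0.3, 0.2]
width: 0.0002
finger_force: 0.0
```

```bash
cat >look.py <<'E'
from h import *
import sys
ims=[]
for n,u,v in (("scene",295,190),("top",270,190)):
    p,d=bot.capture(n); np.save(f"pics/{n}d.npy",d); cv2.imwrite(f"pics/{n}_{sys.argv[1]}_full.png",p[:,:,::-1])
    ims.append(cv2.resize(p[v-60:v+60,u-65:u+65,::-1],(400,369),interpolation=cv2.INTER_CUBIC))
cv2.imwrite(f"pics/{sys.argv[1]}.png",np.hstack(ims))
E
python3 look.py a; python3 - <<'E'
from h import *
p,R=tool(); print(p,R.as_matrix()[:,0],bot.get_state()["contact_force"],bot.get_state()["joint_pos"][5])
piv=np.array([*PIV,p[2]])
pt=R.inv().apply(piv-p)*1000
for a in np.radians(range(0,161,10)):
    print(round(np.degrees(a)),(pt-Ro.from_rotvec([0,0,-a]).apply(pt)).round(0)[:2],-round(a,2))
E
```

```text
[0.48359906 0.00185128 0.22722124] [ 0.70754848 -0.70666445  0.00071198] [-0.57783529 -0.28843072  0.68824801] 2.253296073401992
0 [0. 0.] -0.0
10 [12.  6.] -0.17
20 [24. 11.] -0.35
30 [37. 13.] -0.52
40 [50. 13.] -0.7
50 [63. 10.] -0.87
60 [76.  6.] -1.05
70 [87. -1.] -1.22
80 [ 97. -10.] -1.4
90 [106. -20.] -1.57
100 [112. -31.] -1.75
110 [117. -44.] -1.92
120 [119. -57.] -2.09
130 [119. -70.] -2.27
140 [116. -83.] -2.44
150 [111. -96.] -2.62
160 [ 105. -107.] -2.79
```

View pics/a.png

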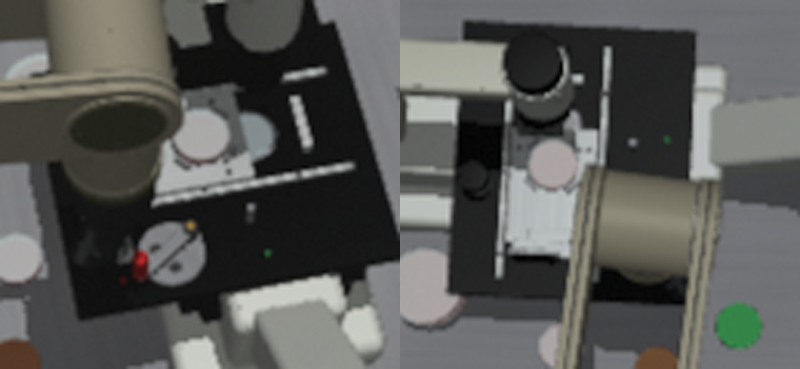

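Crop `a` shows the red knob clear at (141,262), not moved. The fingertips are hidden behind the wrist at its upper left. I start the swing now.

Call:
carry_out(xyz=[[6, 3, 0], [12, 6, 0], [18, 8, 0], [24, 11, 0], [30, 12, 0], [37, 13, 0], [43, 13, 0], [50, 13, 0], [56, 12, 0], [63, 10, 0], [70, 8, 0], [76, 6, 0]], dr=[[0, 0, -0.09], [0, 0, -0.17], [0, 0, -0.26], [0, 0, -0.35], [0, 0, -0.44], [0, 0, -0.52], [0, 0, -0.61], [0, 0, -0.7], [0, 0, -0.79], [0, 0, -0.87], [0, 0, -0.96], [0, 0, -1.05]], grip=[0, 0, 0, 0, 0, 0, 0, 0, 0, 0, 0, 0])

```text
clock: 4.53
ee_pos: [0.5332, -0.0569, 0.2279]
tool_rot: [0.0, 0.991, 0.134, 0.0]
contact_force: [-4.0, 1.6, 1.3]
width: -0.0001
finger_force: 1.5
```

```bash
python3 look.py b; python3 - <<'E'
from h import *
p,R=tool(); print(p,R.as_matrix()[:,0],bot.get_state()["contact_force"],bot.get_state()["joint_pos"][5])
for n,bb in (("scene",(235,190,370,260)),("top",(215,160,330,250))):
    im=cv2.imread(f"pics/{n}_b_full.png"); W=cloud(n,np.load(f"pics/{n}d.npy"))
    hs=cv2.cvtColor(im,cv2.COLOR_BGR2HSV); m=np.zeros((420,560),bool); m[bb[1]:bb[3],bb[0]:bb[2]]=1
    k=m&((hs[...,0]<8)|(hs[...,0]>172))&(hs[...,1]>150)&(hs[...,2]>60)&(W[...,2]>.21)
    if k.sum():
        q=np.median(W[k],0); e=q[:2]-PIV; print(n,k.sum(),q,np.hypot(*e),"cam",(np.arctan2(e[1],e[0])-TH-np.pi)%(2*np.pi))
piv=np.array([*PIV,p[2]]); pt=R.inv().apply(piv-p)*1000
for a in np.radians(range(0,116,5)):
    print(round(np.degrees(a)),(pt-Ro.from_rotvec([0,0,-a]).apply(pt)).round(0)[:2],-round(a,2))
E
```

```text
[ 0.5337653  -0.05702444  0.22770881] [0.96492097 0.26253527 0.00166046] [-0.362895   -0.37068389 -0.06503024] 1.1032409230486266
0 [0. 0.] -0.0
5 [6. 3.] -0.09
10 [12.  6.] -0.17
15 [18.  9.] -0.26
20 [24. 11.] -0.35
25 [31. 12.] -0.44
30 [38. 13.] -0.52
35 [44. 13.] -0.61
40 [51. 13.] -0.7
45 [58. 12.] -0.79
50 [64. 10.] -0.87
55 [71.  8.] -0.96
60 [77.  5.] -1.05
65 [83.  2.] -1.13
70 [88. -2.] -1.22
75 [94. -6.] -1.31
80 [ 98. -11.] -1.4
85 [103. -16.] -1.48
90 [107. -21.] -1.57
95 [110. -27.] -1.66
100 [113. -33.] -1.75
105 [116. -39.] -1.83
110 [118. -46.] -1.92
115 [119. -52.] -2.01
```

View pics/b.png

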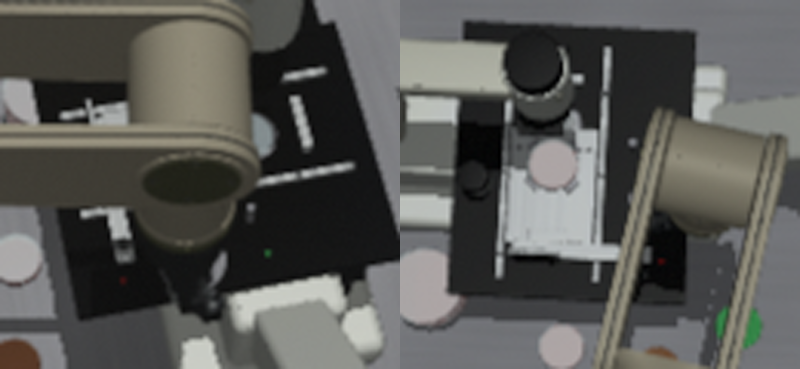

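The knob is hidden under the wrist, but a 4 N reaction shows it is being pushed. Bar and dish are still in place. I go on along the arc.

Call:
carry_out(xyz=[[6, 3, 0], [12, 6, 0], [18, 9, 0], [24, 11, 0], [31, 12, 0], [38, 13, 0], [44, 13, 0], [51, 13, 0], [58, 12, 0], [64, 10, 0], [71, 8, 0], [77, 5, 0], [83, 2, 0], [88, -2, 0], [94, -6, 0]], dr=[[0, 0, -0.09], [0, 0, -0.17], [0, 0, -0.26], [0, 0, -0.35], [0, 0, -0.44], [0, 0, -0.52], [0, 0, -0.61], [0, 0, -0.7], [0, 0, -0.79], [0, 0, -0.87], [0, 0, -0.96], [0, 0, -1.05], [0, 0, -1.13], [0, 0, -1.22], [0, 0, -1.31]], grip=[0, 0, 0, 0, 0, 0, 0, 0, 0, 0, 0, 0, 0, 0, 0])

```text
clock: 5.88
ee_pos: [0.6234, -0.0278, 0.2281]
tool_rot: [0.002, 0.706, 0.708, 0.0]
contact_force: [1.4, -5.8, -0.5]
width: 0.0002
finger_force: 2.7
```

```bash
cat >knob.py <<'E'
from h import *
import sys
p,R=tool(); print(p,R.as_matrix()[:,0],bot.get_state()["contact_force"],bot.get_state()["joint_pos"][5])
for n,bb in (("scene",(235,160,370,260)),("top",(215,160,330,250))):
    im=cv2.imread(f"pics/{n}_{sys.argv[1]}_full.png"); W=cloud(n,np.load(f"pics/{n}d.npy"))
    hs=cv2.cvtColor(im,cv2.COLOR_BGR2HSV); m=np.zeros((420,560),bool); m[bb[1]:bb[3],bb[0]:bb[2]]=1
    k=m&((hs[...,0]<8)|(hs[...,0]>172))&(hs[...,1]>150)&(hs[...,2]>60)&(W[...,2]>.21)
    if k.sum():
        q=np.median(W[k],0); e=q[:2]-PIV; print(n,k.sum(),q,np.hypot(*e),"cam",(np.arctan2(e[1],e[0])-TH-np.pi)%(2*np.pi))
piv=np.array([*PIV,p[2]]); pt=R.inv().apply(piv-p)*1000
for a in np.radians(range(0,31,3)):
    print(round(np.degrees(a)),(pt-Ro.from_rotvec([0,0,-a]).apply(pt)).round(1)[:2],-round(a,2))
E
python3 look.py c; python3 knob.py c
```

```text
[ 0.62355812 -0.02667256  0.22803363] [-0.00336055  0.99999313 -0.00156176] [ 1.53393075 -2.69155927  0.42972741] -0.12757352535884992
0 [0. 0.] -0.0
3 [3.5 2.2] -0.05
6 [7.  4.1] -0.1
9 [10.7  5.9] -0.16
12 [14.5  7.5] -0.21
15 [18.3  8.9] -0.26
18 [22.2 10.1] -0.31
21 [26.2 11. ] -0.37
24 [30.2 11.8] -0.42
27 [34.2 12.4] -0.47
30 [38.3 12.7] -0.52
```

View pics/c.png

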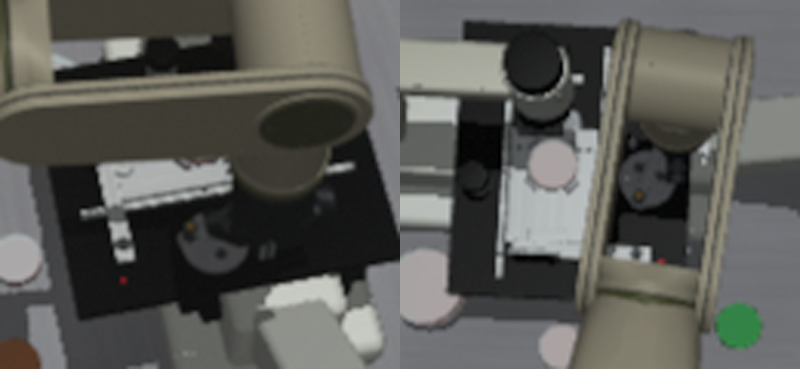

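```bash
python3 - <<'E'
from h import *
W=cloud("top",np.load("pics/topd.npy")); im=cv2.imread("pics/top_c_full.png")
u0,v0=205,130
for v in range(132,166,3):
    print(v,[(u,*(W[v,u]*1000).round(0).astype(int)) for u in range(248,292,4) if W[v,u,2]>.3])
Ws=cloud("scene",np.load("pics/scened.npy"))
k=(Ws[...,2]>.3)&(Ws[...,0]>.5)&(Ws[...,0]<.75)&(Ws[...,1]<.1)&(Ws[...,1]>-.2)
q=Ws[k]; 
for lo in np.arange(.3,.7,.04):
    s=q[(q[:,2]>=lo)&(q[:,2]<lo+.04)]
    if len(s): print(round(lo,2),len(s),s.min(0).round(3),s.max(0).round(3))
E
```

```text
132 []
135 []
138 [(276, np.int64(665), np.int64(31), np.int64(628)), (280, np.int64(665), np.int64(20), np.int64(628)), (284, np.int64(668), np.int64(8), np.int64(616))]
141 [(248, np.int64(671), np.int64(118), np.int64(554)), (252, np.int64(672), np.int64(106), np.int64(552)), (276, np.int64(654), np.int64(31), np.int64(637)), (280, np.int64(654), np.int64(19), np.int64(639)), (284, np.int64(655), np.int64(8), np.int64(635)), (288, np.int64(657), np.int64(-4), np.int64(625))]
144 [(248, np.int64(662), np.int64(118), np.int64(552)), (252, np.int64(663), np.int64(106), np.int64(552)), (256, np.int64(670), np.int64(96), np.int64(521)), (276, np.int64(643), np.int64(30), np.int64(645)), (280, np.int64(644), np.int64(19), np.int64(644)), (284, np.int64(645), np.int64(7), np.int64(638)), (288, np.int64(647), np.int64(-4), np.int64(634))]
147 [(248, np.int64(654), np.int64(118), np.int64(546)), (252, np.int64(652), np.int64(105), np.int64(560)), (256, np.int64(654), np.int64(93), np.int64(550)), (276, np.int64(635), np.int64(30), np.int64(642)), (280, np.int64(637), np.int64(19), np.int64
[... 2476 characters left out ...]
 np.int64(641)), (276, np.int64(582), np.int64(28), np.int64(649)), (280, np.int64(587), np.int64(17), np.int64(620)), (284, np.int64(587), np.int64(6), np.int64(622)), (288, np.int64(587), np.int64(-6), np.int64(625))]
0.3 210 [ 0.56  -0.047  0.3  ] [ 0.682 -0.013  0.34 ]
0.34 111 [ 0.58  -0.064  0.34 ] [ 0.661 -0.018  0.38 ]
0.38 135 [ 0.578 -0.069  0.38 ] [0.656 0.1   0.42 ]
0.42 246 [ 0.578 -0.071  0.42 ] [ 0.66  -0.021  0.46 ]
0.46 153 [ 0.582 -0.067  0.46 ] [ 0.655 -0.04   0.499]
0.5 2 [ 0.612 -0.066  0.501] [ 0.614 -0.066  0.502]
0.54 631 [ 0.501 -0.096  0.545] [0.661 0.098 0.58 ]
0.58 1174 [ 0.5   -0.097  0.58 ] [0.675 0.039 0.62 ]
0.62 2686 [ 0.5   -0.096  0.62 ] [0.668 0.055 0.65 ]
```

Call:
carry_out(xyz=[[3.5, 2, 0], [7, 4, 0], [10.5, 5, 0], [13, 6, 0]], dr=[[0, 0, 0], [0, 0, 0], [0, 0, 0], [0, 0, 0]], grip=[0, 0, 0, 0])

```text
clock: 6.32
ee_pos: [0.6285, -0.0133, 0.2273]
tool_rot: [0.001, 0.706, 0.708, 0.0]
contact_force: [1.1, -4.3, 2.7]
width: 0.0
finger_force: 2.0
```

Call:
carry_out(xyz=[[1, 0, 0], [2, 0, 0], [2, 0, 0]], dr=[[0, 0, 0], [0, 0, 0], [0, 0, 0]], grip=[0, 0, 0])

```text
clock: 6.57
ee_pos: [0.6279, -0.0112, 0.2263]
tool_rot: [-0.0, 0.706, 0.708, 0.0]
contact_force: [2.1, -3.1, 1.4]
width: -0.0002
finger_force: 1.4
```

Call:
carry_out(xyz=[[1, 0, 0], [2, 0, 0], [2, 0, 0]], dr=[[0, 0, 0], [0, 0, 0], [0, 0, 0]], grip=[0, 0, 0])

```text
clock: 6.82
ee_pos: [0.628, -0.0095, 0.2262]
tool_rot: [0.0, 0.706, 0.708, 0.0]
contact_force: [3.1, -3.0, 2.0]
width: 0.0003
finger_force: 1.8
```

Call:
carry_out(xyz=[[1, 0, 0], [2, 0, 0], [3, 0, 0], [3, 0, 0]], dr=[[0, 0, 0], [0, 0, 0], [0, 0, 0], [0, 0, 0]], grip=[0, 0, 0, 0])

```text
clock: 7.15
ee_pos: [0.6279, -0.0065, 0.2261]
tool_rot: [-0.0, 0.706, 0.708, -0.0]
contact_force: [2.9, -4.0, 2.3]
width: 0.0001
finger_force: 1.7
```

Call:
carry_out(xyz=[[1, 0, 0], [2, 0, 0], [2, 0, 0]], dr=[[0, 0, 0], [0, 0, 0], [0, 0, 0]], grip=[0, 0, 0])

```text
clock: 7.4
ee_pos: [0.6279, -0.0044, 0.2261]
tool_rot: [-0.0, 0.706, 0.708, -0.0]
contact_force: [2.5, -2.6, 0.8]
width: -0.0003
finger_force: 1.7
```

```bash
python3 look.py d; python3 knob.py d
```

```text
[ 0.62781376 -0.00446036  0.22612602] [-3.01260134e-03  9.99995453e-01  1.36411521e-04] [ 2.22685794 -3.35706133  0.97870901] -0.09182328562859973
0 [0. 0.] -0.0
3 [3.7 1. ] -0.05
6 [7.4 1.8] -0.1
9 [11.1  2.4] -0.16
12 [14.9  2.8] -0.21
15 [18.7  3. ] -0.26
18 [22.5  3. ] -0.31
21 [26.3  2.8] -0.37
24 [30.   2.4] -0.42
27 [33.8  1.8] -0.47
30 [37.5  1. ] -0.52
```

View pics/d.png

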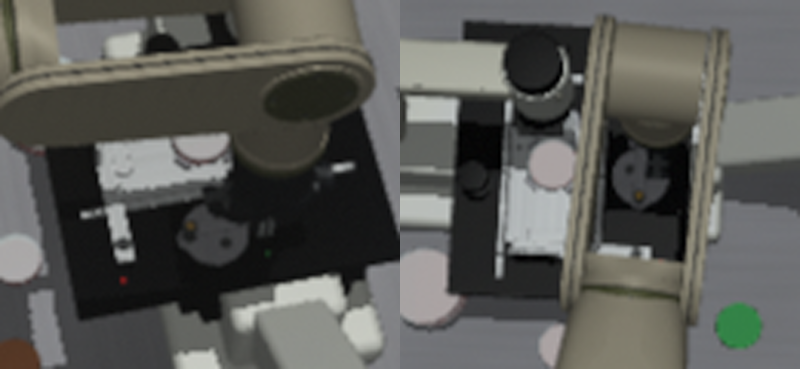

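The disc centre (640,178) is almost straight ahead of the pivot (638,195) in the top crop, so the cam is near its stop. There is no rise in force yet, so I keep going in small steps.

Call:
carry_out(xyz=[[1, 0, 0], [2, 0, 0], [2, 0, 0]], dr=[[0, 0, 0], [0, 0, 0], [0, 0, 0]], grip=[0, 0, 0])

```text
clock: 7.75
ee_pos: [0.6279, -0.0034, 0.2261]
tool_rot: [0.0, 0.706, 0.708, -0.001]
contact_force: [3.3, -6.9, 0.2]
width: 0.0001
finger_force: 3.7
```

Call:
carry_out(xyz=[[1, 0, 0], [2, 0, 0], [2, 0, 0]], dr=[[0, 0, 0], [0, 0, 0], [0, 0, 0]], grip=[0, 0, 0])

```text
clock: 8.0
ee_pos: [0.6279, -0.0032, 0.2262]
tool_rot: [0.001, 0.707, 0.707, -0.001]
contact_force: [3.1, -14.4, 0.1]
width: 0.0001
finger_force: 7.1
```

Call:
carry_out(xyz=[[1, 0, 0], [2, 0, 0], [2, 0, 0]], dr=[[0, 0, 0], [0, 0, 0], [0, 0, 0]], grip=[0, 0, 0])

```text
clock: 8.25
ee_pos: [0.6279, -0.003, 0.2263]
tool_rot: [0.002, 0.707, 0.707, -0.002]
contact_force: [2.9, -21.6, 1.0]
width: -0.0004
finger_force: 10.6
```

The stop is reached: position stalls while the force rises to 22 N. I back off, lift and go behind the push plate.

Call:
carry_out(xyz=[[-8, 0, 0], [-30, 0, 0], [-30, 0, -40], [-30, 0, -80], [-30, 0, -110], [-30, -190, -110], [-30, -190, -110], [-30, -190, -110], [-30, -190, -110], [-30, -190, -110], [-30, -190, -110], [-30, -190, -110]], dr=[[0, 0, 0], [0, 0, 0], [0, 0, 0], [0, 0, 0], [0, 0, 0], [0, 0, 0], [0, 0, 0], [0, 0, 0], [0, 0, 0], [0, 0, 0], [0, 0, 0], [0, 0, 0]], grip=[0, 0, 0, 0, 0, 0, 0, 0, 0, 0, 0, 0])

```text
clock: 9.25
ee_pos: [0.4371, -0.0284, 0.3365]
tool_rot: [-0.0, 0.706, 0.708, 0.001]
contact_force: [-0.2, 0.4, -0.3]
width: -0.0001
finger_force: 0.0
```

```bash
python3 look.py e; python3 knob.py e|head -3; python3 -c "
from h import *
to(.43,.137,.31,0); to(.445,.137,.225,0)
im=cv2.imread('pics/top_e_full.png')"
```

```text
[ 0.43827239 -0.02867582  0.33613643] [-3.51435815e-03  9.99993573e-01  7.09075655e-04] [-0.18849891  0.89542107  0.57524027] -0.1861352668223523
scene 37 [0.62701287 0.01214721 0.25063016] 0.06882079514710114 cam 3.1082803757060136
top 17 [0.62756596 0.01418228 0.2514735 ] 0.0692898067575081 cam 3.1380560596912535
shift mm [165.7  -7.7  26.3] rotvec [-1.000e-03 -0.000e+00  1.574e+00]
shift mm [165.6   7.3 111.3] rotvec [-1.000e-03 -0.000e+00  1.574e+00]
```

View pics/e.png

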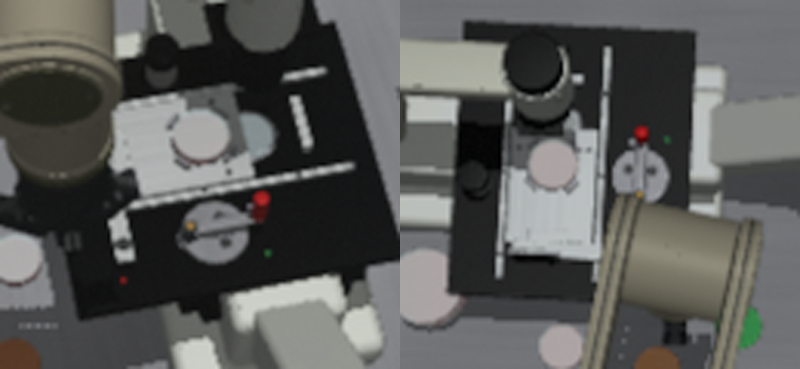

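The knob is at (641,133) in the top crop and the lever points along +x, with the cam angle at about 3.12. That is the far stop. Next is the push plate.

Call:
carry_out(xyz=[[80, -8, 26], [120, -8, 26], [166, -8, 26], [166, -8, 26], [166, -8, 26], [166, -8, 26], [166, -8, 26], [166, -8, 26], [166, -8, 26], [166, -8, 26], [166, -8, 26], [166, -8, 26], [166, -8, 26], [166, -8, 26], [166, 7, 50], [166, 7, 75], [166, 7, 95], [166, 7, 111], [166, 7, 111]], dr=[[0, 0, 1.57], [0, 0, 1.57], [0, 0, 1.57], [0, 0, 1.57], [0, 0, 1.57], [0, 0, 1.57], [0, 0, 1.57], [0, 0, 1.57], [0, 0, 1.57], [0, 0, 1.57], [0, 0, 1.57], [0, 0, 1.57], [0, 0, 1.57], [0, 0, 1.59], [0, 0, 1.59], [0, 0, 1.59], [0, 0, 1.59], [0, 0, 1.59], [0, 0, 1.59]], grip=[0, 0, 0, 0, 0, 0, 0, 0, 0, 0, 0, 0, 0, 0, 0, 0, 0, 0, 0])

```text
clock: 10.93
ee_pos: [0.4428, 0.137, 0.2204]
tool_rot: [0.001, 1.0, -0.008, -0.004]
contact_force: [-0.2, -0.4, -0.5]
width: 0.0002
finger_force: 0.0
```

Call:
carry_out(xyz=[[4, 0, 0], [8, 0, 0], [12, 0, 0], [16, 0, 0], [19, 0, 0], [21, 0, 0], [23, 0, 0], [25, 0, 0], [27, 0, 0], [29, 0, 0], [31, 0, 0], [33, 0, 0], [35, 0, 0], [37, 0, 0]], dr=[[0, 0, 0], [0, 0, 0], [0, 0, 0], [0, 0, 0], [0, 0, 0], [0, 0, 0], [0, 0, 0], [0, 0, 0], [0, 0, 0], [0, 0, 0], [0, 0, 0], [0, 0, 0], [0, 0, 0], [0, 0, 0]], grip=[0, 0, 0, 0, 0, 0, 0, 0, 0, 0, 0, 0, 0, 0])

```text
clock: 12.1
ee_pos: [0.4815, 0.1363, 0.2253]
tool_rot: [0.0, 1.0, -0.008, -0.0]
contact_force: [-1.8, -0.6, 1.2]
width: 0.0
finger_force: 0.8
```

Call:
carry_out(xyz=[[2, 0, 0], [4, 0, 0], [6, 0, 0], [8, 0, 0], [10, 0, 0], [12, 0, 0], [14, 0, 0], [16, 0, 0], [18, 0, 0], [20, 0, 0], [22, 0, 0], [24, 0, 0], [26, 0, 0], [28, 0, 0], [30, 0, 0], [31, 0, 0], [32, 0, 0], [33, 0, 0], [34, 0, 0], [34, 0, 0]], dr=[[0, 0, 0], [0, 0, 0], [0, 0, 0], [0, 0, 0], [0, 0, 0], [0, 0, 0], [0, 0, 0], [0, 0, 0], [0, 0, 0], [0, 0, 0], [0, 0, 0], [0, 0, 0], [0, 0, 0], [0, 0, 0], [0, 0, 0], [0, 0, 0], [0, 0, 0], [0, 0, 0], [0, 0, 0], [0, 0, 0]], grip=[0, 0, 0, 0, 0, 0, 0, 0, 0, 0, 0, 0, 0, 0, 0, 0, 0, 0, 0, 0])

```text
clock: 13.77
ee_pos: [0.5157, 0.1358, 0.2253]
tool_rot: [-0.0, 1.0, -0.008, 0.0]
contact_force: [-0.1, -0.1, 0.2]
width: -0.0001
finger_force: 0.1
```

Call:
carry_out(xyz=[[0.5, 0, 0], [1, 0, 0], [1.5, 0, 0], [2, 0, 0], [2, 0, 0]], dr=[[0, 0, 0], [0, 0, 0], [0, 0, 0], [0, 0, 0], [0, 0, 0]], grip=[0, 0, 0, 0, 0])

```text
clock: 14.18
ee_pos: [0.5175, 0.1358, 0.2253]
tool_rot: [-0.0, 1.0, -0.008, 0.0]
contact_force: [-0.3, -0.8, -0.5]
width: 0.0
finger_force: 0.5
```

Call:
carry_out(xyz=[[0.5, 0, 0], [1, 0, 0], [1.5, 0, 0], [2, 0, 0], [2, 0, 0]], dr=[[0, 0, 0], [0, 0, 0], [0, 0, 0], [0, 0, 0], [0, 0, 0]], grip=[0, 0, 0, 0, 0])

```text
clock: 14.6
ee_pos: [0.5196, 0.1357, 0.2253]
tool_rot: [-0.0, 1.0, -0.008, 0.0]
contact_force: [-0.2, 0.2, -0.1]
width: 0.0002
finger_force: 0.5
```

Call:
carry_out(xyz=[[0.5, 0, 0], [1, 0, 0], [1.5, 0, 0], [2, 0, 0], [2, 0, 0]], dr=[[0, 0, 0], [0, 0, 0], [0, 0, 0], [0, 0, 0], [0, 0, 0]], grip=[0, 0, 0, 0, 0])

```text
clock: 15.02
ee_pos: [0.5216, 0.1357, 0.2253]
tool_rot: [-0.0, 1.0, -0.008, 0.0]
contact_force: [-0.7, -0.5, 1.0]
width: 0.0003
finger_force: 0.5
```

Call:
carry_out(xyz=[[0.5, 0, 0], [1, 0, 0], [1.5, 0, 0], [2, 0, 0], [2, 0, 0]], dr=[[0, 0, 0], [0, 0, 0], [0, 0, 0], [0, 0, 0], [0, 0, 0]], grip=[0, 0, 0, 0, 0])

```text
clock: 15.43
ee_pos: [0.5236, 0.1356, 0.2253]
tool_rot: [0.0, 1.0, -0.008, 0.0]
contact_force: [-0.8, -0.1, -0.6]
width: -0.0003
finger_force: 0.5
```

```bash
python3 look.py f; python3 knob.py f|head -3
```

```text
[0.52360066 0.13564046 0.22529801] [ 9.99868409e-01 -1.62211765e-02  1.93937340e-04] [0.2567911  0.60483019 0.29530406] 1.7456991664040618
scene 36 [0.62726617 0.01277982 0.24889946] 0.06904131141492748 cam 3.1176343307289875
top 17 [0.6282054  0.01422739 0.25429327] 0.06992787328357941 cam 3.1389407839562544
```

View pics/f.png

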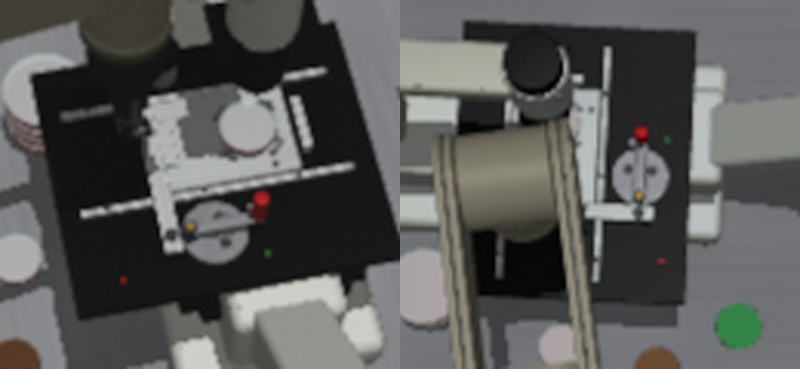

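The shuttle is almost home: the front edge of the plate at (295,165) has nearly reached the stop bar, and the dish at (246,127) is in its seat. Last millimetres now, watching the force.

Call:
carry_out(xyz=[[0.5, 0, 0], [1, 0, 0], [1.5, 0, 0], [2, 0, 0], [2, 0, 0]], dr=[[0, 0, 0], [0, 0, 0], [0, 0, 0], [0, 0, 0], [0, 0, 0]], grip=[0, 0, 0, 0, 0])

```text
clock: 15.95
ee_pos: [0.5246, 0.1357, 0.2253]
tool_rot: [0.0, 1.0, -0.008, -0.001]
contact_force: [-8.0, 0.0, 2.9]
width: 0.0001
finger_force: 3.7
```

Call:
carry_out(xyz=[[0.5, 0, 0], [1, 0, 0], [1.5, 0, 0], [1.5, 0, 0]], dr=[[0, 0, 0], [0, 0, 0], [0, 0, 0], [0, 0, 0]], grip=[0, 0, 0, 0])

```text
clock: 16.28
ee_pos: [0.5246, 0.1356, 0.2252]
tool_rot: [0.0, 1.0, -0.008, -0.003]
contact_force: [-16.4, 0.3, 8.0]
width: 0.0
finger_force: 8.1
```

The shuttle is hard on its front stop: no further travel, and the force rises to 16 N. I retreat and check.

Call:
carry_out(xyz=[[-3, 0, 0], [-10, 0, 0], [-30, 0, 0], [-60, 0, 0], [-80, 0, -30], [-80, 0, -60], [-80, 0, -90], [-110, 0, -100], [-150, 0, -100], [-150, 0, -100], [-150, 0, -100]], dr=[[0, 0, 0], [0, 0, 0], [0, 0, 0], [0, 0, 0], [0, 0, 0], [0, 0, 0], [0, 0, 0], [0, 0, 0], [0, 0, 0], [0, 0, 0], [0, 0, 0]], grip=[0, 0, 0, 0, 0, 0, 0, 0, 0, 0, 0])

```text
clock: 17.2
ee_pos: [0.3762, 0.1382, 0.3263]
tool_rot: [-0.0, 1.0, -0.008, 0.002]
contact_force: [0.7, 0.8, 0.3]
width: 0.0003
finger_force: 0.0
```

```bash
python3 look.py g; python3 knob.py g|head -3
```

```text
[0.37736303 0.13802313 0.32558664] [ 0.99986881 -0.01609467  0.00182098] [-0.34714541 -0.64611075  0.067625  ] 1.8099255896899753
scene 37 [0.62735759 0.01275883 0.24932355] 0.06913361244225018 cam 3.1173927009213265
top 17 [0.62696    0.01415379 0.25673053] 0.06868481911410206 cam 3.137410006374121
```

View pics/g.png

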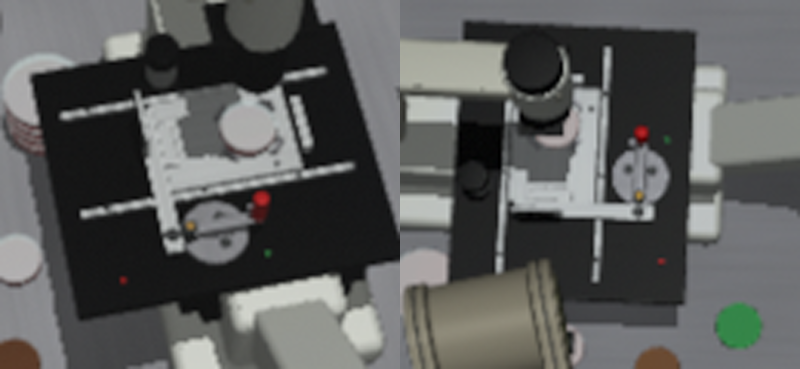

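The shuttle is home, with the dish flat in its seat at (248,127). The lever is at its far stop with the knob at (261,200), and the bystanders have not moved. I hand in.

```bash
python3 -c "
from station import bot
print(bot.job_done())"
```

```text
the job is handed in; nothing more can be done
None
```

I pushed the cam lever to its far stop, then pushed the dish shuttle gently home against its front stop; the dish stayed flat in its seat and the job was handed in after about 17 s of the 53 s allowed.

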